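# Refit the cleaned taper plug in the bench cock and pin its lever open

### The job

The cleaned plug of the brass bench cock is draining in the slanted white rest. Lift it out, stand it upright in the tapered bore of the cock body, fully home and with the eye of its lever lined up over the lug above the hose tail. Then take the locking pin from its parking boss on the body and push it down through eye and lug until its collar rests on the lever, so that the cock is locked open; leave the bottle and the petri dish where they are.

Things in the scene. Friction and masses are not known exactly. Their poses are not given: they have to be found in the camera images.
- valve_body: Brass cock body without its plug, fixed on the worktop. Origin: centre of its underside, z up. Foot 64 mm wide, round body 53 mm wide, flat top 80 mm up. Level hose tails along -x and +x reach 53 mm out, centred 59 mm up. Lug on the -x side, parking boss for the pin on the -y side. With the plug home, the plug's origin is 36 mm above this origin and its eye 3 mm above the lug.
- bore_mouth (a point): Centre of the mouth of the tapered bore, on its axis, 80 mm above the underside of the cock body; axes as the cock body. The bore is 34 mm wide here and narrows by 2.6 mm per 10 mm of depth; 50 mm deep. Metal on metal: the plug needs a push of about 10 N to sit home and then sticks lightly.
- lug_hole (a point): Centre of the top of the lug's upright through hole (11 mm wide), 91 mm above the underside of the cock body and 48 mm from the bore's axis on the -x side, above that hose tail. The lug is round, 26 mm wide and 14 mm thick. There is only one such lug.
- park_hole (a point): Centre of the top of the parking boss (24 mm wide) on the cock body's -y side, 48 mm from the bore's axis and 44 mm above the underside; the pin starts here with its collar on the boss. Fingers closing along the cock body's x pass clear beside body and lever. A ledge 130 mm high runs along the wall, its front edge 40 to 65 mm behind the bore's axis: open the fingers no wider than needed.
- valve_plug: Loose plug, 0.25 kg. Origin: centre of its small end; z along its axis towards the lever. Brass taper 22 mm wide at the origin, 34 mm at z = 46 mm, collar to z = 49, neck to z = 57. Steel lever along x, 14 mm wide in y, x = -38 to 22, z = 56 to 76 mm: grip it across y over the axis. It starts stuck in the rest's sleeve, z leaning 0.4 rad from upright, lever downhill: draw it out along z.
- lever_eye (a point): Centre of the underside of the hole (13 mm wide, along z) in the round eye at the lever's -x end, at x = -48 mm, z = 58 mm on the plug; axes as the plug. The eye is 28 mm wide and 10 mm thick.
- locking_pin: Loose upright steel pin, 66 mm long, 0.06 kg. Origin: centre of its tapered lower tip, z up. Shank 8 mm wide to z = 32 mm, collar 20 mm wide to z = 35, neck, then from z = 44 to 66 mm a round knob 18 mm wide to grip (low on the knob the fingertips still clear the lever). Parked, its origin is 12 mm above the underside of the cock body; home, with its collar on the lever's eye, 72 mm above it.
- drain_rest: White plastic draining rest, fixed, base 84 x 70 mm. Origin: centre of its underside. A tapered sleeve 46 mm wide between two cheeks leans 0.4 rad from upright towards -x, its mouth about 50 mm up; the plug starts in it.
- bottle: bystander: white bottle with a blue cap, 72 mm wide, 158 mm high; origin at the centre of its underside
- petri_dish: bystander: clear petri dish, 60 mm wide, 15 mm high; origin at the centre of its underside

How it is judged (in metres and radians):
On the way, in this order (a step that is already met when the one before it is completed fails the run):
1. the plug stands upright in the bore of the cock body, its taper home (z of valve_plug in the frame of valve_body between 0.032 and 0.0385 m and horizontal distance between valve_plug and valve_body below 0.003 m and angle between valve_plug's own z axis and vertical below 0.05 rad), for 0.2 s.
2. the pin is through the lever's eye and the lug (z of locking_pin in the frame of valve_body below 0.075 m and horizontal distance between locking_pin and lug_hole below 0.004 m and horizontal distance between lever_eye and lug_hole below 0.005 m), for 0.2 s.
At the end, for the whole second after the job is handed in: The plug is upright (0.05 rad) and home (origin 32 to 38.5 mm above the cock body's, 3 mm of its axis), the eye within 5 mm of the lug's hole from above; the pin is through both (tip 67 to 75 mm up, 4 mm of the hole's axis, 0.15 rad of upright); both released and at rest (all of step 1 and all of step 2 and z of locking_pin in the frame of valve_body above 0.067 m and angle between locking_pin's own z axis and vertical below 0.15 rad and linear speed of each of valve_plug, locking_pin below 0.01 m/s); the robot touches nothing.
It fails at once if the bottle or the petri dish is shifted by more than 3 cm (distance of any of bottle, petri_dish from where it was at the start of the episode above 0.03 m).
It also fails if it takes over 48 s, if anything falls off the work surface, if the arm or the gripper's body presses on something with over 40 N, if the wrist force passes 120 N, or if a joint passes its speed limit or range.

### The arm

A 6-joint arm with a two-finger parallel gripper is mounted at the origin on the work surface; the furniture and walls round the work are solid. World frame = base frame: x ahead of the robot, y to its left, z up, the work surface at z = 0. Lengths are in mm, angles in degrees, forces in N, time in s.
With the tool pointing down it reaches from about 375 to 825 mm from the base axis. Payload 5.5 kg.
Tool frame: the origin (TCP) lies midway between the tips of the shut fingers; the grasp point (between the pads) lies 19 mm behind it; z points along the fingers, y is the line along which they close (so a half turn about z gives the same grasp; the last joint's range is limited). The gripper opens to 85 mm and grips with 20 to 120 N. Pads are 22 mm wide; open, the fingers measure 114 mm over their backs; the gripper's body (76 mm by 85 mm) begins 54 mm behind the grasp point. The pads swing forward as they close: fully open they stand 13 mm farther back than shut.
Start: joints at [-64.744, 17.962, -2.699, 69.339, 0, 90], TCP at [255.994, -542.643, 207.299] pointing down, gripper open.
Joint ranges: [-152.73, 152.73], [-39.44, 99.34], [-58.76, 71.6], [-118.89, 123.64], [-81.53, 83.1], [-180, 180]. Speed limits (degrees/s): [136.94, 136.94, 172.46, 180, 180, 180].

### API

Orientations are given as [roll, pitch, yaw] about the fixed x, y, z axes, in that order (R = Rz(yaw) Ry(pitch) Rx(roll)).
In Python, from workcell import arm gives the robot as it stands.
- The arm moves only by the shell command python3 drive.py 'ROWS'. ROWS is a JSON list of rows, 1 to 10 of them, each written [opening, [dx, dy, dz], turn]: the finger opening in mm, then dx, dy, dz in units of 5 mm, then a turn about the tool's z in degrees; each row is the pose to reach, as a shift and turn from the pose commanded when the command began, along the tool's axes at that moment; what a row does not reach only later rows make up. A row lasts 1/8 s, in which the tool goes at most 62.5 mm and 10.7 degrees, less where a joint would pass 70% of its speed; a pose out of reach is approached as far as the arm can. The fingers move at their own pace and stop on an object; the grip force is fixed at half the most. Time passes only in rows, so rows that do not move let the fingers close. It prints the time, the measured TCP pose, the force, the opening and the grip force at its end. Input that does not fit is refused with a message, and nothing moves.
- arm.observe(): the state, without advancing time (a new reading comes with each control period).
- arm.camera(name): name is "scene" or "top"; returns the picture (400x640x3 uint8, red, green, blue); there is no depth.
- arm.get_calibration(name): a dict with "fx", "fy", "cx", "cy" (pixels), "eye" and "rotation" of the camera in the world. Camera axes: x right, y down, z forward; pixel columns grow to the right and rows downward; lengths in mm; the calibration is good to about 2 mm. A picture is of the moment at which its call begins. get_calibration takes no time and is no camera call.
- arm.close_job(): hands the job in; it is judged then, once.
The state is a dict: "clock": time; "joint_pos": joint angles; "dq": joint speeds; "joint_torque": joint torques, N m; "ee_pos": TCP position; "eef_rot": TCP orientation; "force": force on the tool from outside, world axes, zero at the start; "ft_torque": the same for the moment, N m; "finger_gap": finger opening in mm; "gripper_force": force on a finger pad.
Only numpy, scipy, OpenCV 4.12 (cv2) and the standard library are available. Lean on these libraries where they do the work, as an engineer would, in place of code of your own. Each camera call takes 0.05 s, during which the arm holds its last target. There are 200 camera calls.

## Working session

There is one attempt and no reset: what is moved stays moved. The work goes in short steps, Python scripts to look and compute and a shell command to move; the robot and the scene stay as the last step left them, time stands still between calls to the robot, and variables do not carry over. Pictures are saved under pics/ and viewed, at most 10 in all, crops included, and the job is handed in when it is done.

```bash
ls; mkdir -p pics
python3 - <<'E'
from workcell import arm
import cv2
for n in("scene","top"):
    cv2.imwrite(f"pics/{n}0.png",arm.camera(n)[:,:,::-1]); c=arm.get_calibration(n); print(n,c)
print(arm.observe())
E
```

```text
drive.py
pics
workcell.py
scene {'fx': 454.9075846258526, 'fy': 454.9075846258526, 'cx': 312.44347574047487, 'cy': 193.21548814673739, 'eye': array([-237.98211356,  652.22628222,  821.07647901]), 'rotation': array([-132.95976232,    0.70608948, -127.67857876])}
top {'fx': 383.39462817085615, 'fy': 383.39462817085615, 'cx': 318.04840553415437, 'cy': 201.43832664586174, 'eye': array([328.59314296, 170.79947641, 912.58487685]), 'rotation': array([-175.63092701,    0.25593647,  -89.90814285])}
{'clock': 0.1, 'joint_pos': array([-6.47447927e+01,  1.80013190e+01, -2.74577362e+00,  6.93398596e+01,
       -3.66249466e-04,  9.00000102e+01]), 'dq': array([ 0.13505828, -0.11399947,  0.12798437,  0.0943378 ,  0.04683511,
       -0.0698526 ]), 'joint_torque': array([-4.57633141e-04, -5.40767777e+01,  3.40541017e+01,  1.11873401e-02,
        1.09442021e-05, -7.71395491e-06]), 'ee_pos': array([ 255.76154049, -542.16965633,  206.52931917]), 'eef_rot': array([-1.79913048e+02,  3.66264503e-04,  2.52551977e+01]), 'force': array([0.14514511, 0.64294423, 0.1104443 ]), 'ft_torque': array([ 0.02983668, -0.03236512,  0.0048984 ]), 'gripper_force': 0.0, 'finger_gap': 85.50894211618368}
```

View pics/scene0.png

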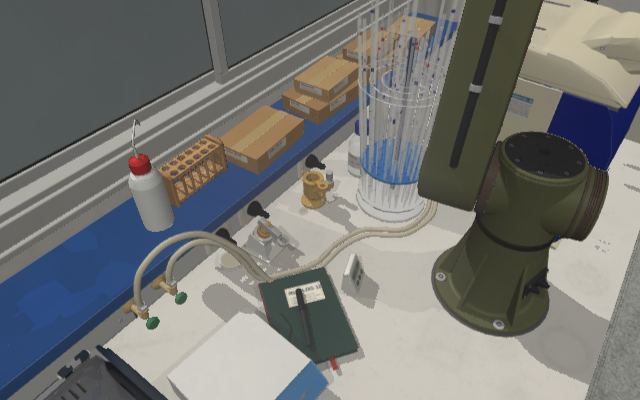

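View pics/top0.png

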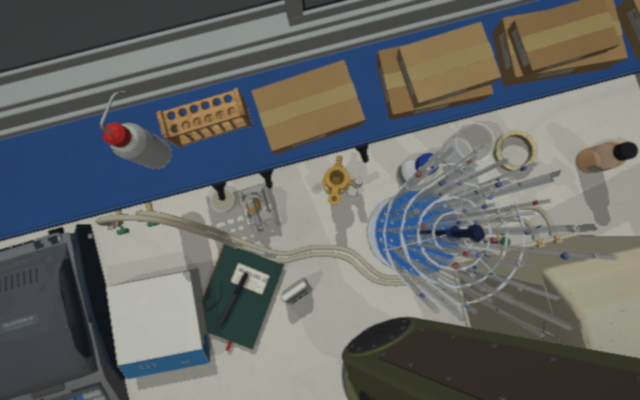

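The scene shows the brass body near (315,187) and the rest with the plug near (265,240). In the top view the body is near (337,180) and the rest near (255,205). I'll enlarge both.

Run:
```python
import cv2,numpy as np
t=cv2.imread("pics/top0.png");s=cv2.imread("pics/scene0.png")
def c(im,x,y,w,h,k): return cv2.resize(im[y:y+h,x:x+w],None,fx=k,fy=k,interpolation=cv2.INTER_CUBIC)
a=np.hstack([c(t,215,165,80,60,5),c(t,300,145,80,60,5)])
b=np.hstack([c(s,220,210,80,60,5),c(s,280,150,80,60,5)])
cv2.imwrite("pics/z0.png",np.vstack([a,b]))
```

```text
(no output)
```

View pics/z0.png

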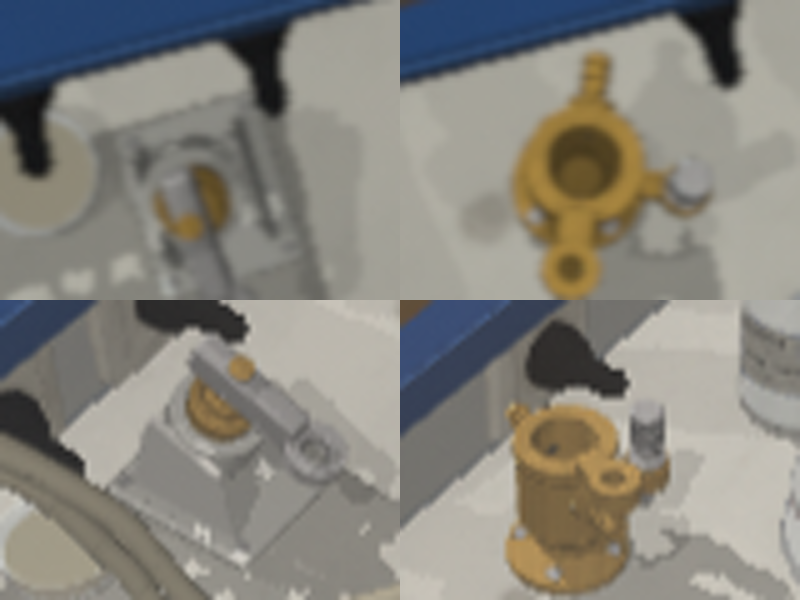

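The crops show:
- **Top:** bore mouth at about (336,177), lug hole (334,198), pin knob (358,180), and the lever running from (250,200) downward.
- **Scene:** bore (313,177), lug hole (322,185), and the lever eye at about (283,240).

Next I'll cast rays.

```bash
cat > h.py <<'E'
import numpy as np,cv2
from scipy.spatial.transform import Rotation as Ro
from workcell import arm
C={n:arm.get_calibration(n) for n in("scene","top")}
def R(e): return Ro.from_euler('xyz',e,degrees=True).as_matrix()
def ray(n,p):
    c=C[n]; d=R(c["rotation"])@np.array([(p[0]-c["cx"])/c["fx"],(p[1]-c["cy"])/c["fy"],1]); return np.array(c["eye"]),d/np.linalg.norm(d)
def plane(n,p,z): o,d=ray(n,p); return o+d*(z-o[2])/d[2]
def tri(ps,pt):
    (a,d),(b,e)=ray("scene",ps),ray("top",pt)
    s,t=np.linalg.lstsq(np.c_[d,-e],b-a,rcond=None)[0]; P,Q=a+s*d,b+t*e
    return (P+Q)/2,np.linalg.norm(P-Q)
def proj(n,P):
    c=C[n]; q=R(c["rotation"]).T@(np.array(P)-c["eye"]); return np.array([c["fx"]*q[0]/q[2]+c["cx"],c["fy"]*q[1]/q[2]+c["cy"]])
E
python3 - <<'E'
from h import *
np.set_printoptions(precision=1,suppress=True)
z=lambda n,x,y,u,v:(x+u/5-.4,y+v/5-.4)
for nm,t,s,h in(("bore",(182,162),(167,137),80),("lug",(170,267),(213,177),91),("knob",(290,176),(249,106),78),):
    pt=z("t",300,145,*t);ps=z("s",280,150,*s)
    print(nm,plane("top",pt,h),plane("scene",ps,h),tri(ps,pt))
pt=z("t",215,165,187,226);ps=z("s",220,210,242,69);print("dot",tri(ps,pt))
t=cv2.imread("pics/top0.png");s=cv2.imread("pics/scene0.png")
def c(im,x,y,w,h,k): return cv2.resize(im[y:y+h,x:x+w],None,fx=k,fy=k,interpolation=cv2.INTER_CUBIC)
a=np.hstack([c(t,230,185,50,60,8),c(s,250,210,50,60,8)])
cv2.imwrite("pics/z1.png",a)
# bore: dark region inside brass
for im,n,(x,y,w,hh) in((t,"top",(300,150,80,60)),(s,"scene",(295,165,45,30))):
    hsv=cv2.cvtColor(im,cv2.COLOR_BGR2HSV)
    m=((hsv[...,0]>10)&(hsv[...,0]<28)&(hsv[...,1]>90)).astype(np.uint8)
    m2=((m>0)&(hsv[...,2]>130)).astype(np.uint8)*255
    roi=np.zeros_like(m2);roi[y:y+hh,x:x+w]=m2[y:y+hh,x:x+w]
    cs,hi=cv2.findContours(roi,cv2.RETR_CCOMP,cv2.CHAIN_APPROX_NONE)
    for q,h4 in zip(cs,hi[0]):
        if h4[3]>=0 and cv2.contourArea(q)>5: 
            e=cv2.fitEllipse(q);print(n,"hole",e,plane(n,e[0],80),plane(n,e[0],91))
E
```

```text
bore [445.9 135.4  80. ] [443.5 135.7  80. ] (array([445.7, 134.8,  78. ]), np.float64(1.3088638636868082))
lug [398.8 141.1  91. ] [396.4 144.1  91. ] (array([399.3, 141.3,  87.4]), np.float64(0.6833829958477532))
knob [440.  88.  78.] [438.4  87.2  78. ] (array([439.6,  87.3,  77.3]), np.float64(1.6467884853739065))
dot (array([373. , 316.2,  89.9]), np.float64(0.8817596509020944))
top hole ((333.796875, 198.0), (6.407070636749268, 6.432991981506348), 0.0) [399.8 140.3  80. ] [398.8 140.7  91. ]
top hole ((336.3109436035156, 176.91360473632812), (16.240232467651367, 16.614013671875), 75.72334289550781) [446.1 134.7  80. ] [444.5 135.2  91. ]
scene hole ((322.0, 185.38343811035156), (3.230056047439575, 5.8945698738098145), 90.0) [405.2 137.7  80. ] [395.6 145.3  91. ]
scene hole ((311.8197937011719, 176.97486877441406), (8.403576850891113, 13.468729019165039), 85.58010864257812) [445.4 138.   80. ] [435.2 145.6  91. ]
```

View pics/z1.png

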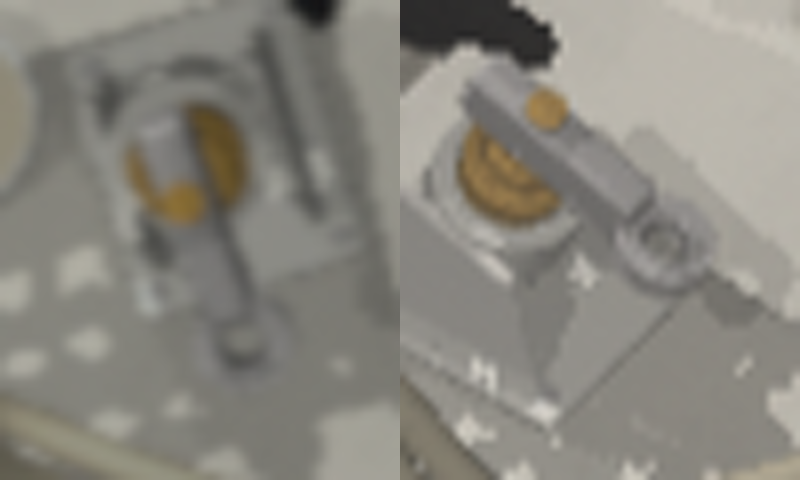

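```bash
python3 - <<'E'
from h import *
np.set_printoptions(precision=2,suppress=True)
t=cv2.imread("pics/top0.png");s=cv2.imread("pics/scene0.png")
dt=(230+183/8-.44,185+203/8-.44);ds=(250+147/8-.44,210+108/8-.44)
et=(230+242/8-.44,185+345/8-.44);es=(250+263/8-.44,210+238/8-.44)
D,r1=tri(ds,dt);E,r2=tri(es,et);print(D,r1,E,r2,E-D,np.linalg.norm(E-D))
v=E-D;th=np.arctan2(v[1],v[0]);print("downhill az",np.degrees(th),"elev",np.degrees(np.arctan2(v[2],np.hypot(*v[:2]))))
u=np.array([np.cos(th),np.sin(th),0]);ez=np.sin(.4)*u+np.array([0,0,np.cos(.4)]);mx=np.cos(.4)*u-np.array([0,0,np.sin(.4)])
print("dot z est",68-v@ez,"x",-48+v@mx,"ez",ez,"-ex",mx)
# grasp pose: tool z=-ez, tool y = +-plug y
for sg in(1,-1):
    ey=sg*np.cross(ez,-mx); Z=-ez;M=np.c_[np.cross(ey,Z),ey,Z];print(Ro.from_matrix(M).as_euler('xyz',degrees=True))
E
python3 - <<'E'
from h import *
np.set_printoptions(precision=0,suppress=True)
print("base scene", [plane("scene",p,5) for p in((357,190),(395,217),(432,195))])
print("base top", [plane("top",p,5) for p in((370,230),(455,240),(410,275),(410,195))])
b=plane("scene",(395,200),5)
for z in range(0,800,100): print(z,[proj(n,[b[0],b[1],z]) for n in C])
E
```

```text
base scene [array([398.,  24.,   5.]), array([266.,  17.,   5.]), array([ 262., -116.,    5.])]
base top [array([331.,  52.,   5.]), array([ 307., -147.,    5.]), array([226., -40.,   5.]), array([414., -43.,   5.])]
0 [array([395., 201.]), array([403., 239.])]
100 [array([399., 172.]), array([414., 240.])]
200 [array([404., 139.]), array([427., 242.])]
300 [array([410., 101.]), array([444., 243.])]
400 [array([417.,  57.]), array([469., 246.])]
500 [array([425.,   6.]), array([505., 250.])]
600 [array([434., -54.]), array([565., 256.])]
700 [array([ 445., -125.]), array([681., 267.])]
```

Run:
```python
import cv2,numpy as np
t=cv2.imread("pics/top0.png")
cv2.imwrite("pics/z2.png",cv2.resize(t[110:310,350:610],None,fx=3,fy=3,interpolation=cv2.INTER_CUBIC))
```

```text
(no output)
```

View pics/z2.png

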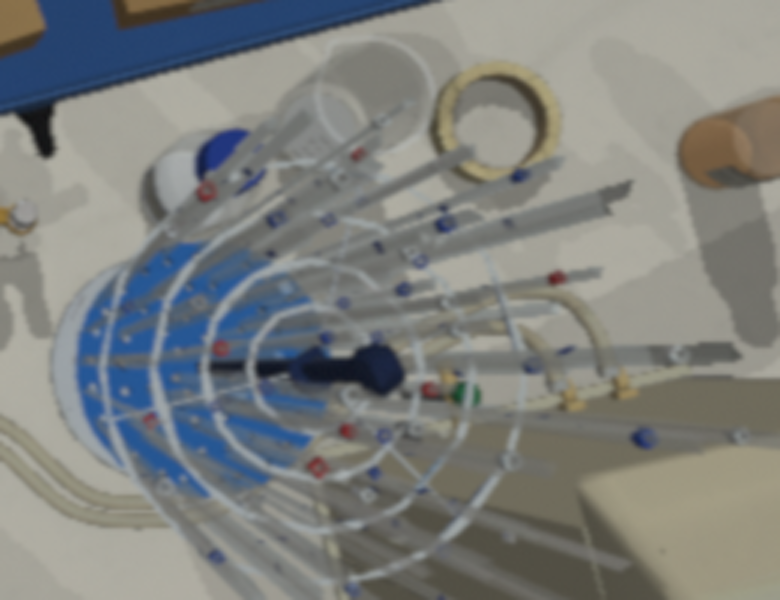

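The pipette stand is about 540 mm tall, centred near (325,-25), right in the path. I'll go up first and use the recorded joint angles to learn the arm's geometry.

The manual's scale: shifts go in units of 5 mm. Converting my numbers, -60 mm is -12, -240 mm is -48.

```bash
python3 drive.py '[[85,[0,0,-12],0],[85,[0,0,-24],0],[85,[0,0,-36],0],[85,[0,0,-48],0]]'; python3 -c "
from h import *
o=arm.observe();print(o['clock'],o['joint_pos'],o['ee_pos'],o['eef_rot'])"; python3 drive.py '[[85,[0,0,-12],0],[85,[0,0,-24],0],[85,[0,0,-36],0],[85,[0,0,-36],0]]'; python3 -c "
from h import *
o=arm.observe();print(o['clock'],o['joint_pos'],o['ee_pos'],o['eef_rot'])"
```

```text
clock: 0.6
ee_pos: [255.8, -542.2, 449.1]
eef_rot: [180.0, -0.0, 25.3]
force: [1.0, -1.5, -0.3]
finger_gap: 84.9
gripper_force: 0.0
0.6 [-6.47443224e+01  2.06679847e+01  3.26059900e+01  1.01935638e+02
  4.71423855e-04  9.00007073e+01] [ 255.79813492 -542.22353511  449.05346609] [ 1.79997633e+02 -4.71453074e-04  2.52549703e+01]
clock: 1.1
ee_pos: [264.7, -561.2, 573.8]
eef_rot: [174.6, -0.0, 25.3]
force: [-0.2, -0.4, 0.7]
finger_gap: 84.7
gripper_force: 0.0
1.1 [-6.47435339e+01  3.24323558e+01  7.13379460e+01  1.23545504e+02
  1.35727548e-04  8.99997780e+01] [ 264.73454716 -561.15143553  573.81075858] [ 1.74639914e+02 -1.14393512e-04  2.52566998e+01]
```

```bash
python3 drive.py '[[60,[0,-10,4],4],[60,[0,-19.2,6],8],[60,[0,-19.2,6],8.3]]'; python3 -c "
from h import *
o=arm.observe();print(o['clock'],o['joint_pos'],o['ee_pos'],o['eef_rot'])"
```

```text
clock: 1.48
ee_pos: [224.1, -475.1, 538.6]
eef_rot: [174.2, -0.9, 16.9]
force: [-0.5, -1.0, 1.3]
finger_gap: 59.8
gripper_force: 0.0
1.475 [-6.47428770e+01  9.89896353e+00  3.05658478e+01  1.04766529e+02
 -5.80716430e-04  9.83844653e+01] [ 224.13838518 -475.09671218  538.56773952] [174.16218666  -0.85829987  16.91639218]
```

The move past the j4 limit left the tool tilted about 6° outward at azimuth -65. I can cancel that with the same effect at azimuth +115, so I'll cross beyond the stand first.

```bash
cat >> h.py <<'E'
def st():
    o=arm.observe(); p=o["ee_pos"]; M=R(o["eef_rot"]); print("t",round(o["clock"],2),"j",np.round(o["joint_pos"],1),"p",np.round(p,1),"rot",np.round(o["eef_rot"],2),"tz",np.round(M[:,2],3),"r,az",np.round([np.hypot(*p[:2]),np.degrees(np.arctan2(p[1],p[0]))],1),"F",np.round(o["force"],1)); return p,M
def to(*ts):
    p,M=st()
    for t in ts: print(t,"->",np.round(M.T@(np.array(t)-p),1))
E
python3 -c "
from h import *
to((375,-320,560),(485,-120,560),(490,50,560))
to((375,320,560),(190,470,560),(-100,520,560),(-220,470,560))"
```

```text
t 1.48 j [-64.7   9.9  30.6 104.8  -0.   98.4] p [ 224.1 -475.1  538.6] rot [174.16  -0.86  16.92] tz [ 0.044 -0.093 -0.995] r,az [525.3 -64.7] F [-0.5 -1.   1.3]
(375, -320, 560) -> [ 189.8 -102.1  -29.1]
(485, -120, 560) -> [ 353.2 -260.8  -42.9]
(490, 50, 560) -> [ 407.4 -421.3  -58.5]
t 1.48 j [-64.7   9.9  30.6 104.8  -0.   98.4] p [ 224.1 -475.1  538.6] rot [174.16  -0.86  16.92] tz [ 0.044 -0.093 -0.995] r,az [525.3 -64.7] F [-0.5 -1.   1.3]
(375, 320, 560) -> [ 376.  -711.5  -88.6]
(190, 470, 560) -> [ 242.6 -907.6 -110.7]
(-100, 520, 560) -> [  -20.2 -1038.7  -128.1]
(-220, 470, 560) -> [ -149.6 -1025.7  -128.7]
```

Scaled: 353 mm is 70.6, -261 mm is -52.2.

```bash
python3 drive.py '[[40,[9.4,-5.2,-1.4],0],[40,[19,-10.2,-3],0],[40,[28.4,-15.4,-4.4],0],[40,[38,-20.4,-5.8],0],[40,[46.2,-28.4,-6.6],0],[40,[54.4,-36.2,-7.2],0],[40,[62.4,-44.2,-7.8],0],[40,[70.6,-52.2,-8.6],0],[40,[75,-62,-9.6],0],[40,[78,-72,-10.6],0]]' && python3 -c "
from h import *
to((490,50,560),(375,320,560),(190,470,560),(-100,520,560),(-220,470,560))"
```

```text
clock: 2.72
ee_pos: [491.5, -13.2, 561.2]
eef_rot: [174.3, -0.9, 17.0]
force: [0.5, 0.2, -0.7]
finger_gap: 40.2
gripper_force: 0.0
t 2.73 j [  2.3  11.2  35.8 112.2  -5.3 165.2] p [491.5 -13.2 561.2] rot [174.31  -0.9   17.01] tz [ 0.044 -0.09  -0.995] r,az [491.6  -1.5] F [ 0.5  0.2 -0.7]
(490, 50, 560) -> [ 17.1 -60.7  -4.6]
(375, 320, 560) -> [ -13.9 -351.1  -34. ]
(190, 470, 560) -> [-146.9 -547.5  -55.7]
(-100, 520, 560) -> [-409.5 -679.1  -73. ]
(-220, 470, 560) -> [-538.9 -666.2  -73.8]
```

Scaled: -351 mm is -70.2, -115 mm is -23.

```bash
python3 drive.py '[[40,[3.4,-12.2,-1],-10],[40,[2.4,-22,-2],-20],[40,[1.4,-32,-3],-30],[40,[0.4,-41,-4],-40],[40,[-1,-51,-5],-50],[40,[-2,-61,-6],-60],[40,[-3,-70.2,-6.8],-70],[40,[-10,-80,-7.8],-80],[40,[-17,-90,-9],-90],[40,[-23,-100,-10.2],-100]]' && python3 -c "
from h import *
to((190,470,560),(-60,525,560),(-215,460,560))"
```

```text
clock: 3.98
ee_pos: [232.5, 432.4, 561.7]
eef_rot: [-179.9, 5.6, 117.3]
force: [0.7, 0.8, -0.3]
finger_gap: 40.2
gripper_force: 0.0
t 3.98 j [ 64.9  18.1  45.3 120.6  -4.4 127.8] p [232.5 432.4 561.7] rot [-179.93    5.64  117.29] tz [ 0.044 -0.088 -0.995] r,az [491.   61.7] F [ 0.7  0.8 -0.3]
(190, 470, 560) -> [ 52.8 -20.5  -3.5]
(-60, 525, 560) -> [ 215.5 -217.5  -19.3]
(-215, 460, 560) -> [ 228.7 -385.1  -20.4]
```

Scaled: 53 mm is 10.6, 50 mm is 10.

```bash
python3 drive.py '[[40,[10.6,-4,2],-10],[40,[18,-12,4],-20],[40,[25,-21,6],-30],[40,[32,-29,8],-40],[40,[39,-37,10],-50],[40,[43.2,-43.4,10],-60],[40,[44,-54,10],-70],[40,[44.8,-65,10],-80],[40,[45.6,-77,10],-80]]' && python3 -c "
from h import *
st()"
```

```text
clock: 5.1
ee_pos: [-210.9, 454.3, 489.9]
eef_rot: [-174.5, 0.8, -163.0]
force: [-0.1, 0.5, 0.7]
finger_gap: 40.2
gripper_force: 0.0
t 5.1 j [114.9  16.   31.5 111.1  -0.   97.9] p [-210.9  454.3  489.9] rot [-174.45    0.8  -162.97] tz [ 0.042 -0.088 -0.995] r,az [500.8 114.9] F [-0.1  0.5  0.7]
```

```bash
python3 drive.py '[[40,[0,0,-12],0],[40,[0,0,-22],0],[40,[0,0,-26],0],[40,[0,0,-26],0]]' && python3 -c "
from h import *
st()"
```

```text
clock: 5.6
ee_pos: [-208.3, 452.5, 574.3]
eef_rot: [-177.0, 0.5, -163.0]
force: [0.6, -0.8, -0.0]
finger_gap: 40.0
gripper_force: 0.0
t 5.6 j [114.7  20.6  51.2 123.6  -0.   97.8] p [-208.3  452.5  574.3] rot [-177.03    0.46 -163.05] tz [ 0.023 -0.047 -0.999] r,az [498.2 114.7] F [ 0.6 -0.8 -0. ]
```

Scaled: -45 mm is -9.

```bash
python3 drive.py '[[40,[0,0,-9],0],[40,[0,0,-9],0]]' && python3 -c "
from h import *
st()"
```

```text
clock: 5.85
ee_pos: [-205.3, 446.1, 589.8]
eef_rot: [-178.9, 0.2, -163.1]
force: [-0.6, 0.3, -0.3]
finger_gap: 40.3
gripper_force: 0.0
t 5.85 j [114.7  19.   51.5 123.6  -0.   97.8] p [-205.3  446.1  589.8] rot [-178.92    0.2  -163.06] tz [ 0.009 -0.017 -1.   ] r,az [491.1 114.7] F [-0.6  0.3 -0.3]
```

```bash
python3 drive.py '[[40,[0,0,-5.2],0],[40,[0,0,-5.2],0]]' && python3 -c "
from h import *
st()"
```

```text
clock: 6.1
ee_pos: [-203.8, 442.6, 597.5]
eef_rot: [-179.9, 0.1, -163.0]
force: [-0.4, -0.5, 0.3]
finger_gap: 39.8
gripper_force: 0.0
t 6.1 j [ 1.148e+02  1.820e+01  5.170e+01  1.236e+02 -1.000e-01  9.780e+01] p [-203.8  442.6  597.5] rot [-1.7987e+02  7.0000e-02 -1.6305e+02] tz [ 0.002 -0.002 -1.   ] r,az [487.2 114.7] F [-0.4 -0.5  0.3]
```

Tool is vertical again and its yaw matches the plug. Now I'll work out the move to the plug.

```bash
python3 -c "
from h import *
to((0,399,560),(379,317,330),(379,317,130),(379,317,68))"
```

```text
t 6.1 j [ 1.148e+02  1.820e+01  5.170e+01  1.236e+02 -1.000e-01  9.780e+01] p [-203.8  442.6  597.5] rot [-1.7987e+02  7.0000e-02 -1.6305e+02] tz [ 0.002 -0.002 -1.   ] r,az [487.2 114.7] F [-0.4 -0.5  0.3]
(0, 399, 560) -> [-182.2 -101.    38. ]
(379, 317, 330) -> [-520.6 -289.4  268.8]
(379, 317, 130) -> [-520.3 -289.   468.8]
(379, 317, 68) -> [-520.2 -288.8  530.8]
```

```bash
python3 drive.py '[[40,[-6,-3.4,5],0],[40,[-16,-8.8,9],0],[40,[-26,-14.4,13],0],[40,[-36,-20,17],0],[40,[-46,-25.6,22],0],[40,[-56,-31.2,27],0],[40,[-66,-36.6,32],0],[40,[-76,-42.2,37],0],[40,[-86,-47.8,42],0],[40,[-96,-53.4,47],0]]' && python3 drive.py '[[30,[-7.8,-4.2,10],0],[30,[-8,-4.4,22],0],[30,[-8,-4.4,34],0],[30,[-8,-4.4,40],0],[30,[-8,-4.4,40],0]]' && python3 -c "
from h import *
to((378.9,317.3,110),(378.9,317.3,68))
cv2.imwrite('pics/a1.png',np.hstack([cv2.resize(arm.camera(n)[y:y+100,x:x+80,::-1],None,fx=5,fy=5,interpolation=2) for n,x,y in(('top',220,160),('scene',240,170))]))"
```

```text
clock: 7.35
ee_pos: [335.1, 326.1, 362.3]
eef_rot: [-179.8, 0.1, -163.1]
force: [1.0, 0.5, -0.2]
finger_gap: 40.0
gripper_force: 0.0
clock: 7.98
ee_pos: [376.6, 315.2, 160.9]
eef_rot: [-179.6, -0.2, -163.1]
force: [0.6, 1.2, -0.2]
finger_gap: 30.2
gripper_force: 0.0
t 7.97 j [ 40.1   8.1 -21.5  60.8  -0.2  23.2] p [376.6 315.2 160.9] rot [-179.64   -0.23 -163.05] tz [-0.002 -0.007 -1.   ] r,az [491.1  39.9] F [ 0.6  1.2 -0.2]
(378.9, 317.3, 110) -> [-3.   1.7 50.9]
(378.9, 317.3, 68) -> [-3.2  1.9 92.9]
```

View pics/a1.png

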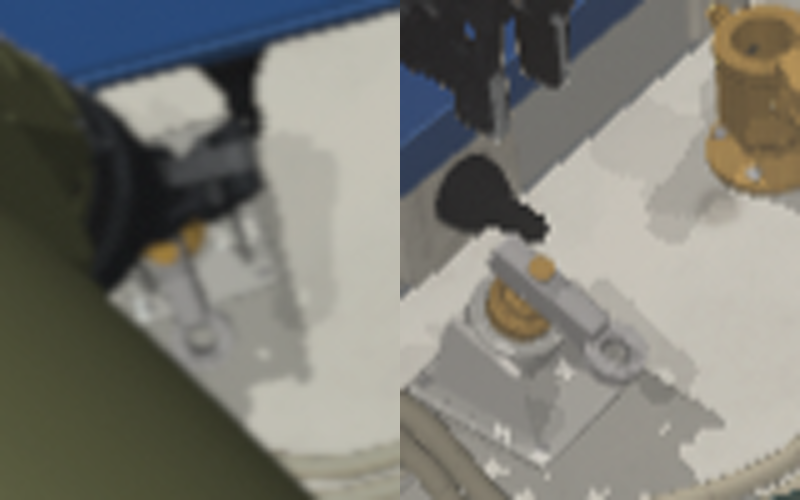

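The scene view shows the open fingers above the lever, at about (480,100) in the crop, with the rest unmoved. I'll descend and grip.

The manual's scale: shifts go in units of 5 mm. Converting my numbers, -2 mm is -0.4, 92 mm is 18.4.

```bash
python3 drive.py '[[30,[-0.4,0.2,9],0],[30,[-0.4,0.2,16],0],[30,[-0.4,0.2,18.4],0],[30,[-0.4,0.2,18.4],0]]' && python3 -c "
from h import *
to((378.9,317.3,68))"; python3 drive.py '[[10,[0,0,0],0],[5,[0,0,0],0],[5,[0,0,0],0],[5,[0,0,0],0]]' && python3 -c "
from h import *
to((378.9,317.3,68)); print(arm.observe()['ft_torque'])"
```

```text
clock: 8.57
ee_pos: [381.0, 318.7, 72.5]
eef_rot: [-179.8, 0.1, -163.0]
force: [0.1, -0.4, 0.3]
finger_gap: 30.1
gripper_force: 0.0
t 8.57 j [ 40.1  12.6 -28.4  48.9  -0.2  23.1] p [381.  318.7  72.5] rot [-1.7979e+02  1.3000e-01 -1.6303e+02] tz [ 0.003 -0.003 -1.   ] r,az [496.7  39.9] F [ 0.1 -0.4  0.3]
(378.9, 317.3, 68) -> [ 2.4 -0.7  4.5]
clock: 9.07
ee_pos: [381.6, 319.3, 73.0]
eef_rot: [-179.9, 0.2, -163.0]
force: [-1.1, 1.3, 6.9]
finger_gap: 5.2
gripper_force: 3.2
t 9.07 j [ 40.1  12.6 -28.4  48.9  -0.2  23.1] p [381.6 319.3  73. ] rot [-179.85    0.25 -163.04] tz [ 0.005 -0.001 -1.   ] r,az [497.5  39.9] F [-1.1  1.3  6.9]
(378.9, 317.3, 68) -> [ 3.2 -1.1  5. ]
[0.06228142 0.09407497 0.00202144]
```

```bash
python3 -c "
from h import *
cv2.imwrite('pics/a2.png',np.hstack([cv2.resize(arm.camera(n)[y:y+75,x:x+50,::-1],None,fx=8,fy=8,interpolation=2) for n,x,y in(('top',220,170),('scene',245,195))]))"
```

```text
(no output)
```

View pics/a2.png

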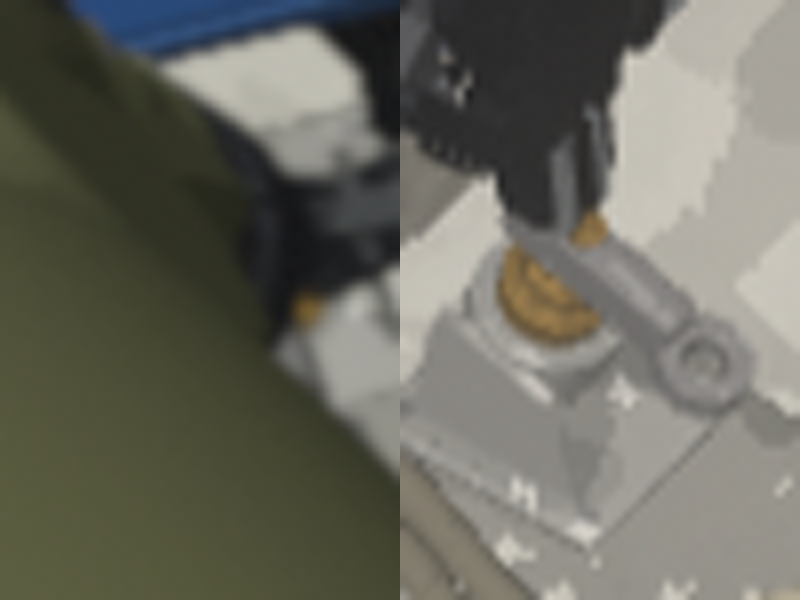

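```bash
python3 -c "
from h import *
p,M=st()
for q in (p,p+[0,0,19],(373,315.6,90.5)): print(proj('scene',q),proj('top',q))"
```

```text
t 9.18 j [ 40.1  12.6 -28.4  48.9  -0.2  23.1] p [381.6 319.3  73. ] rot [-179.86    0.25 -163.04] tz [ 0.005 -0.001 -1.   ] r,az [497.5  39.9] F [-0.7  0.8  6.5]
[265.12272703 226.98114474] [252.17802208 206.42180293]
[264.40752459 221.12599707] [250.62202443 205.86216652]
[267.99742722 223.0634989 ] [252.39615257 209.89366564]
```

Scaled: -5 mm is -1, 5 mm is 1.

```bash
python3 drive.py '[[30,[0,0,-1],0],[30,[0,0,-1],0],[30,[0.6,-0.2,1],0],[30,[0.6,-0.2,1],0]]' && python3 drive.py '[[30,[0,0,1.2],0],[30,[0,0,1.2],0]]' ; python3 -c "
from h import *
st()
im=[cv2.resize(arm.camera(n)[y:y+75,x:x+50,::-1],None,fx=8,fy=8,interpolation=2) for n,x,y in(('top',220,170),('scene',245,195))]
cv2.imwrite('pics/a3.png',im[1])"
```

```text
clock: 9.68
ee_pos: [376.6, 315.3, 65.1]
eef_rot: [-179.7, -0.1, -163.0]
force: [0.0, 0.3, 0.8]
finger_gap: 30.1
gripper_force: 0.0
clock: 9.93
ee_pos: [377.5, 316.0, 59.8]
eef_rot: [-179.7, 0.0, -163.0]
force: [0.1, -0.5, -0.0]
finger_gap: 29.9
gripper_force: 0.0
t 9.93 j [ 40.1  13.1 -29.7  47.3  -0.2  23.1] p [377.5 316.   59.8] rot [-1.7975e+02  3.0000e-02 -1.6304e+02] tz [ 0.002 -0.004 -1.   ] r,az [492.3  39.9] F [ 0.1 -0.5 -0. ]
```

View pics/a3.png

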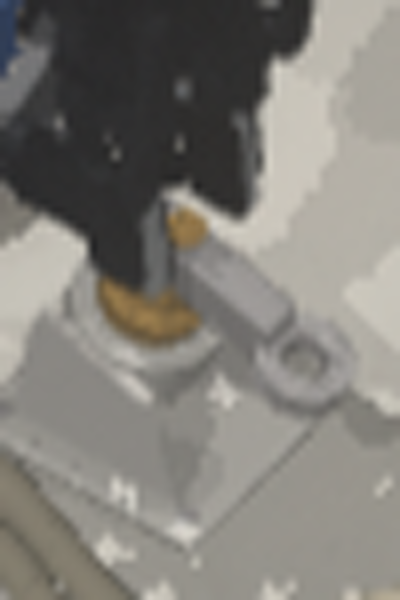

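The near finger now covers the lever's side, with its tip around (125,285) just above the collar, so the fingers straddle the lever. Closing.

```bash
python3 drive.py '[[8,[0,0,0],0],[5,[0,0,0],0],[5,[0,0,0],0],[5,[0,0,0],0]]' ; python3 -c "
from h import *
p,M=st();print(arm.observe()['gripper_force'],arm.observe()['finger_gap'])"
```

```text
clock: 10.52
ee_pos: [377.9, 316.8, 60.7]
eef_rot: [-179.8, 0.1, -163.0]
force: [-1.2, 2.9, 2.6]
finger_gap: 11.8
gripper_force: 60.3
t 10.53 j [ 40.1  13.  -29.7  47.3  -0.2  23.1] p [377.9 316.8  60.7] rot [-1.7983e+02  1.0000e-01 -1.6303e+02] tz [ 0.003 -0.002 -1.   ] r,az [493.1  40. ] F [-1.2  2.9  2.6]
60.314440197253134 11.818808469551088
```

Scaled: -115 mm is -23, -90 mm is -18.

```bash
python3 drive.py '[[5,[0.4,0,-0.92],0],[5,[1.16,0,-2.76],0],[5,[2.34,0,-5.52],0],[5,[3.5,0,-8.28],0],[5,[4.68,0,-11.06],0],[5,[4.68,0,-18],0],[5,[4.68,0,-23],0],[5,[4.68,0,-23],0]]' ; python3 -c "
from h import *
st();o=arm.observe();print(o['gripper_force'],o['finger_gap'])
im=[cv2.resize(arm.camera(n)[y:y+w,x:x+50,::-1],None,fx=8,fy=8,interpolation=2) for n,x,y,w in(('top',220,170,75),('scene',235,165,75))]
cv2.imwrite('pics/a4.png',np.hstack(im))"
```

```text
clock: 11.52
ee_pos: [356.3, 311.0, 177.8]
eef_rot: [-179.9, 0.3, -163.0]
force: [0.6, 0.3, -2.9]
finger_gap: 12.2
gripper_force: 59.7
t 11.53 j [ 41.3   5.  -22.7  62.1  -0.2  24.3] p [356.3 311.  177.8] rot [-179.88    0.32 -163.04] tz [ 0.006 -0.    -1.   ] r,az [472.9  41.1] F [ 0.6  0.3 -2.9]
59.659871224184826 12.155291893140049
```

View pics/a4.png

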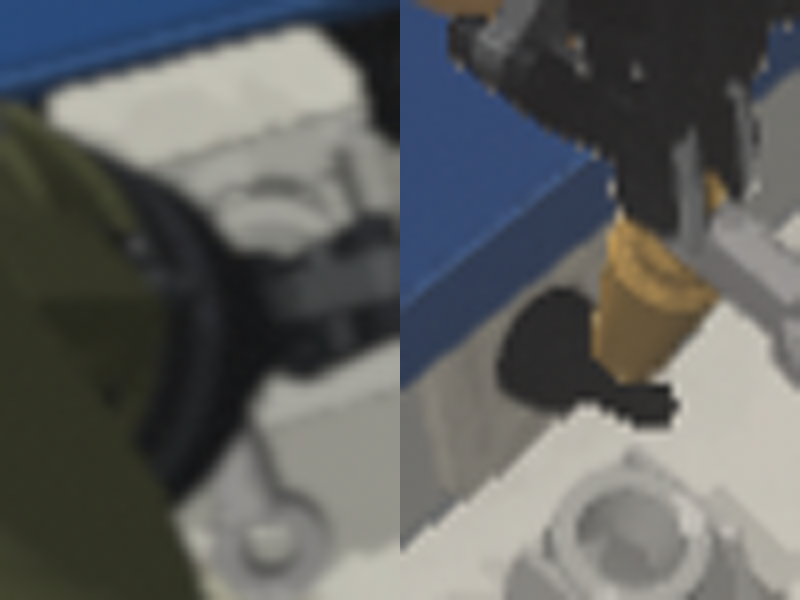

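The plug is out of the sleeve and held, still leaning, with its brass taper hanging at about (650,310). I'll carry it over the bore, turning the tool 24.2°.

```bash
python3 -c "
from h import *
to((422.4,138,178))"
```

```text
t 11.62 j [ 41.3   5.1 -22.9  62.   -0.2  24.3] p [355.  309.7 175.2] rot [-1.7977e+02  9.0000e-02 -1.6304e+02] tz [ 0.003 -0.003 -1.   ] r,az [471.1  41.1] F [-0.7 -0.  -2.6]
(422.4, 138, 178) -> [ -14.4 -183.9   -2.1]
```

Scaled: -184 mm is -36.8, -138 mm is -27.6.

```bash
python3 drive.py '[[5,[-0.8,-9,-1],8],[5,[-1.6,-18.4,-1],16],[5,[-2.2,-27.6,-1],24.2],[5,[-2.88,-36.8,-1],24.2],[5,[-2.88,-36.8,-1],24.2],[5,[-2.88,-36.8,-1],24.2]]' ; python3 -c "
from h import *
to((422.4,138,140))
im=[cv2.resize(arm.camera(n)[y:y+w,x:x+50,::-1],None,fx=8,fy=8,interpolation=2) for n,x,y,w in(('top',310,155,75),('scene',290,130,75))]
cv2.imwrite('pics/a5.png',np.hstack(im))"
```

```text
clock: 12.38
ee_pos: [421.8, 138.0, 180.1]
eef_rot: [-179.8, 0.1, 172.7]
force: [-0.6, 0.3, -3.6]
finger_gap: 11.9
gripper_force: 59.8
t 12.38 j [ 18.3   2.  -25.6  62.5  -0.2  25.5] p [421.8 138.  180.1] rot [-1.7980e+02  5.0000e-02  1.7273e+02] tz [ 0.    -0.004 -1.   ] r,az [443.7  18.1] F [-0.6  0.3 -3.6]
(422.4, 138, 140) -> [-0.6  0.3 40.1]
```

View pics/a5.png

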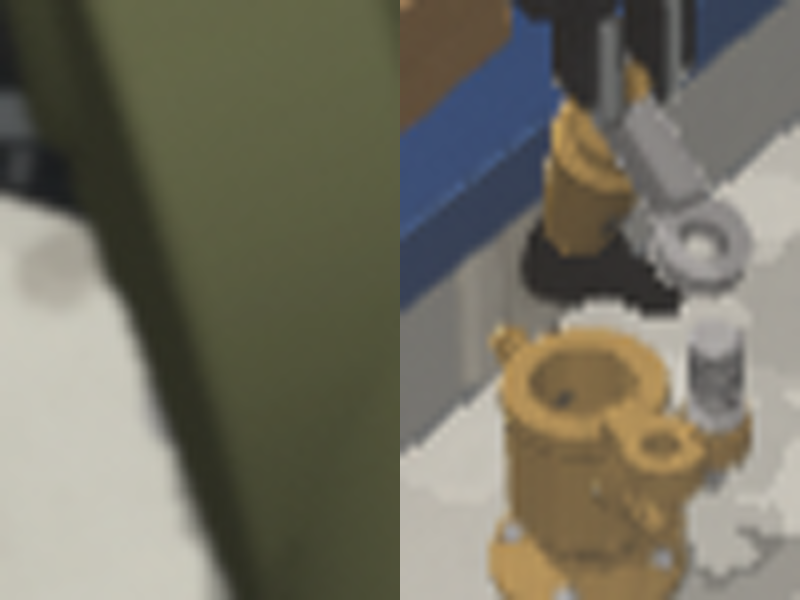

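Scaled: 25 mm is 5, 58 mm is 11.6.

```bash
python3 drive.py '[[5,[0,0,5],0],[5,[0,0,9],0],[5,[0,0,11.6],0],[5,[0,0,11.6],0],[5,[0,0,11.6],0]]'; python3 -c "
from h import *
u=np.array([-.992,.126,0]);T=np.array([421.8,138,180.1]);e=np.array([0,0,1])
print('origin',proj('scene',T-25.6*u-42.5*e),'eyetop',proj('scene',T+(41.2+3.9)*u+(-7.8+9.2)*e),'obs eyetop',290+305/8-.4,130+240/8-.4)
st()
im=[cv2.resize(arm.camera(n)[y:y+w,x:x+50,::-1],None,fx=8,fy=8,interpolation=2) for n,x,y,w in(('scene',290,140,75),)]
cv2.imwrite('pics/a6.png',np.hstack(im))"
```

```text
clock: 13.1
ee_pos: [423.2, 138.3, 123.8]
eef_rot: [-179.8, 0.2, 172.8]
force: [-0.7, -0.0, -2.1]
finger_gap: 11.9
gripper_force: 59.8
origin [312.09424091 157.93175257] eyetop [327.81087794 159.3986973 ] obs eyetop 327.725 159.6
t 13.1 j [ 18.3   4.4 -30.8  54.7  -0.2  25.5] p [423.2 138.3 123.8] rot [-179.85    0.21  172.79] tz [ 0.003 -0.003 -1.   ] r,az [445.2  18.1] F [-0.7 -0.  -2.1]
```

View pics/a6.png

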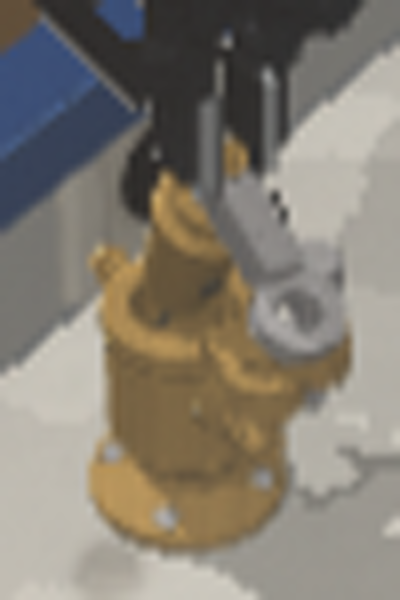

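The plug's tip is in the mouth, with the taper at (195,270) above the bore. I've now used my picture allowance, one over in fact, so from here I'll work from numbers only.

Scaled: 13 mm is 2.6, 7 mm is 1.4.

```bash
python3 drive.py '[[5,[0,0,1.4],0],[5,[0,0,2.6],0],[5,[0,0,2.6],0]]'; python3 drive.py '[[5,[-0.8,0,-0.2],0],[5,[-1.6,0,-0.4],0],[5,[-2.4,0,-0.6],0],[5,[-2.4,0,-0.6],0]]'; python3 -c "
from h import *
st()"
```

```text
clock: 13.52
ee_pos: [422.4, 137.6, 109.6]
eef_rot: [-179.8, 0.1, 172.8]
force: [-0.7, 0.5, -1.8]
finger_gap: 11.9
gripper_force: 59.8
clock: 14.02
ee_pos: [432.2, 136.4, 112.8]
eef_rot: [-179.8, -0.1, 172.8]
force: [-8.5, 1.7, 1.5]
finger_gap: 11.9
gripper_force: 61.0
t 14.03 j [ 17.6   6.1 -30.4  53.6  -0.1  24.8] p [432.2 136.4 112.8] rot [-1.7983e+02 -1.3000e-01  1.7277e+02] tz [-0.003 -0.003 -1.   ] r,az [453.2  17.5] F [-8.5  1.7  1.5]
```

```bash
python3 drive.py '[[5,[-0.8,0,-0.2],0],[5,[-1.6,0,-0.2],0],[5,[-2.4,0,-0.2],0],[5,[-3.2,0,-0.2],0],[5,[-3.2,0,-0.2],0]]'; python3 -c "
from h import *
st()
for n in C: cv2.imwrite(f'pics/b1{n}.png',arm.camera(n)[:,:,::-1])"
```

```text
clock: 14.65
ee_pos: [448.4, 134.6, 113.9]
eef_rot: [-179.9, -0.1, 172.8]
force: [-6.7, 1.2, 0.9]
finger_gap: 11.7
gripper_force: 63.8
t 14.65 j [ 16.8   7.6 -28.6  54.   -0.1  24. ] p [448.4 134.6 113.9] rot [-1.7987e+02 -1.1000e-01  1.7277e+02] tz [-0.002 -0.002 -1.   ] r,az [468.1  16.7] F [-6.7  1.2  0.9]
```

Scaled: 2 mm is 0.4, 1 mm is 0.2.

```bash
python3 drive.py '[[5,[0.2,0,1.2],0],[5,[0.4,0,2.4],0],[5,[0.4,0,3.6],0],[5,[0.4,0,3.6],0]]'; python3 -c "
from h import *
st()"; python3 drive.py '[[5,[0,0,0.8],0],[5,[0,0,1.6],0],[5,[0,0,1.6],0]]'; python3 -c "
from h import *
st()"
```

```text
clock: 15.25
ee_pos: [445.7, 134.5, 95.0]
eef_rot: [-179.8, -0.2, 172.8]
force: [-5.4, 1.4, -4.2]
finger_gap: 11.8
gripper_force: 63.1
t 15.25 j [ 16.9   8.4 -30.3  51.5  -0.1  24.1] p [445.7 134.5  95. ] rot [-1.7982e+02 -1.7000e-01  1.7278e+02] tz [-0.003 -0.003 -1.   ] r,az [465.6  16.8] F [-5.4  1.4 -4.2]
clock: 15.62
ee_pos: [449.3, 135.0, 88.9]
eef_rot: [-179.9, 0.2, 172.8]
force: [-0.7, 2.1, 2.7]
finger_gap: 12.0
gripper_force: 64.4
t 15.62 j [ 16.9   8.8 -30.8  50.3  -0.2  24.1] p [449.3 135.   88.9] rot [-179.9     0.2   172.76] tz [ 0.003 -0.002 -1.   ] r,az [469.1  16.7] F [-0.7  2.1  2.7]
```

Scaled: 6 mm is 1.2, 3 mm is 0.6.

```bash
python3 drive.py '[[5,[0,0,0.6],0],[5,[0,0,1.2],0],[5,[0,0,1.2],0]]'; python3 -c "
from h import *
st()"; python3 drive.py '[[5,[0,0,0.4],0],[5,[0,0,0.8],0],[5,[0,0,0.8],0]]'; python3 -c "
from h import *
st()"
```

```text
clock: 16.0
ee_pos: [452.4, 134.9, 84.7]
eef_rot: [-179.9, 0.5, 172.7]
force: [1.5, -1.0, 10.5]
finger_gap: 11.8
gripper_force: 66.0
t 16.0 j [ 16.8   9.1 -31.1  49.4  -0.3  24.1] p [452.4 134.9  84.7] rot [-179.92    0.54  172.74] tz [ 0.009 -0.003 -1.   ] r,az [472.1  16.6] F [ 1.5 -1.  10.5]
clock: 16.38
ee_pos: [454.5, 134.8, 81.8]
eef_rot: [-179.9, 0.8, 172.7]
force: [4.6, -3.1, 14.2]
finger_gap: 11.4
gripper_force: 67.2
t 16.38 j [ 16.8   9.3 -31.2  48.8  -0.4  24.1] p [454.5 134.8  81.8] rot [-179.92    0.76  172.73] tz [ 0.013 -0.003 -1.   ] r,az [474.1  16.5] F [ 4.6 -3.1 14.2]
```

Scaled: 30 mm is 6, -180 mm is -36.

```bash
python3 drive.py '[[30,[0,0,0],0],[30,[0,0,0],0],[30,[0,0,0],0]]'; python3 drive.py '[[30,[0,0,-10],0],[30,[0,0,-20],0],[30,[6,10,-30],0],[30,[6,22,-36],0],[30,[6,34,-36],0],[30,[6,34,-36],0],[30,[6,34,-36],0]]'
python3 - <<'E'
from h import *
st()
u=np.array([-.992,.126,0]);B=np.array([445.8,135,0]);e=np.array([0,0,1])
for n in C:
    im=arm.camera(n)[:,:,::-1].copy();cv2.imwrite(f'pics/c1{n}.png',im)
    print(n,"exp dot",proj(n,B+114.5*e),"eye",proj(n,B+48*u+104*e),"lever end",proj(n,B-22*u+112*e))
    hsv=cv2.cvtColor(im,cv2.COLOR_BGR2HSV);m=((hsv[...,0]>10)&(hsv[...,0]<28)&(hsv[...,1]>90)).astype(np.uint8)
    k,l,s,c=cv2.connectedComponentsWithStats(m)
    for i in range(1,k):
        x,y=c[i]
        if s[i,4]>3 and np.hypot(*(c[i]-proj(n,B+90*e)))<50: print(s[i],np.round(c[i],1))
E
```

```text
clock: 16.75
ee_pos: [448.3, 134.3, 77.9]
eef_rot: [-179.8, 0.1, 172.8]
force: [-0.5, 0.4, 0.5]
finger_gap: 29.7
gripper_force: 0.0
clock: 17.62
ee_pos: [439.4, 307.6, 256.7]
eef_rot: [-179.7, 0.1, 172.9]
force: [0.0, -0.6, 0.4]
finger_gap: 30.2
gripper_force: 0.0
t 17.62 j [35.2 10.3 -6.2 73.6 -0.3 42.3] p [439.4 307.6 256.7] rot [-1.7973e+02  1.0000e-01  1.7285e+02] tz [ 0.001 -0.005 -1.   ] r,az [536.4  35. ] F [ 0.  -0.6  0.4]
scene exp dot [312.49223727 165.68234821] eye [322.73637665 180.03535986] lever end [307.99610922 161.61852748]
[311 165   4   4  13] [312.6 166.4]
[301 171  33  37 604] [312.4 191.3]
top exp dot [336.89687622 174.7406053 ] eye [333.8656428  197.77487811] lever end [338.13642015 164.65244662]
[323 156  30  37 443] [336.5 177.1]
[339 191   4   3   7] [340.4 192.1]
[333 196   4   4  11] [334.2 197.8]
```

The dot and the eye hole match the home position to within 1 px. Before the pin, I'll check the real fingertip height against an earlier picture.

Run:
```python
from h import *
T=np.array([377.5,316,59.8]);a=np.array([-.956,-.292,0]);y=np.array([-.292,.956,0])
for z in (60,70,80):
  for k in(15,29): print(z,k,[np.round((proj('scene',[*(T+s*a+k*y)[:2],z])-[245,195]+.44)*8) for s in(-11,11)])
# now: measured fingertips at present, dark mask lower extent in scene near TCP
p,M=st()
for z in(0,10,20): print(z,np.round(proj('scene',p+[0,0,z]),1),np.round(proj('top',p+[0,0,z]),1))
im=cv2.imread('pics/c1scene.png');q=proj('scene',p).astype(int)
g=im[q[1]-25:q[1]+12,q[0]-14:q[0]+15].max(2)
print(q);print('\n'.join(''.join('#' if v<70 else '+' if v<110 else '.' for v in r) for r in g))
```

```text
60 15 [array([122., 310.]), array([182., 343.])]
60 29 [array([ 89., 341.]), array([150., 375.])]
70 15 [array([118., 286.]), array([179., 319.])]
70 29 [array([ 86., 317.]), array([147., 351.])]
80 15 [array([115., 261.]), array([176., 295.])]
80 29 [array([ 82., 292.]), array([144., 326.])]
t 17.73 j [35.  10.2 -6.3 73.6 -0.3 42.3] p [439.4 306.1 256.9] rot [-1.7973e+02  1.0000e-01  1.7272e+02] tz [ 0.001 -0.005 -1.   ] r,az [535.5  34.9] F [1.2 0.2 0.3]
0 [247.5 146.7] [241.6 166.3]
10 [247.  142.8] [240.4 165.4]
20 [246.4 138.8] [239.1 164.3]
[247 146]
#####...........#####+####...
#####...........####+.+###...
#####...........+####.++##...
#####............#####++##...
#####............#####++##...
#####............#####++###..
######...........#####++###..
####++...........#####++###..
###+++#..........#####++###..
###+++#..........+####++###..
###+++#...........####+++##..
###+++#...........#####++##..
###++++...........#####++++..
####+++...........+####++....
####+++............+###++....
####+++#............+##++....
####+++#.............++......
####+++#.....................
+###+++#.....................
.+###+++.....................
..++++++.....................
....+++.+....................
....+........................
.............................
.............................
.............................
.............................
.............................
.............................
+............................
.++..........................
.++.+........................
.++...++.....................
..++..++.+...................
.....+++...+.................
......++......+.............+
..............+++..........++
```

Run:
```python
from h import *
np.set_printoptions(precision=1,suppress=True)
d=[(17.962,-2.699,69.339,600.0,207.3),(20.668,32.606,101.936,599.5,449.05),(32.432,71.338,123.5455,620.44,573.81),(9.899,30.566,104.767,525.3,538.57),(16,31.5,111.1,500.8,489.9),(20.6,51.2,123.6,498.2,574.3),(19,51.5,123.6,491.1,589.8),(18.2,51.7,123.6,487.2,597.5),(12.6,-28.4,48.9,497,72.8),(13.05,-29.7,47.3,493,60.5)]
A=[];b=[]
for j2,j3,j4,r,z in d:
    t,f=np.radians(j2),np.radians(j3-j2);g=f-np.radians(j4);s,c=np.sin,np.cos
    A+=[[1,s(t),c(f),-s(f),c(g),0],[0,c(t),s(f),c(f),s(g),1]];b+=[r,z]
x,res,_,sv=np.linalg.lstsq(np.array(A),b,rcond=None);print("a L1 L2 e T h0",x,np.abs(np.array(A)@x-b).max())
a,L1,L2,e,T,h=x
# forearm centreline at pin (r 448.5,z 41)
from scipy.optimize import fsolve
def fk(q): t,f=q; return [a+L1*np.sin(t)+L2*np.cos(f)-e*np.sin(f)-448.5, h+L1*np.cos(t)+L2*np.sin(f)+e*np.cos(f)-T-41]
q=fsolve(fk,[.1,-.7]);t,f=q;print(np.degrees(q))
E_=np.array([a+L1*np.sin(t)-e*np.sin(f),h+L1*np.cos(t)+e*np.cos(f)])
for k in(0,.25,.5,.75,1): print(E_+k*L2*np.array([np.cos(f),np.sin(f)]))
print("bottle",plane('top',(420,163),158),plane('scene',(356,130),158))
```

```text
a L1 L2 e T h0 [  0.1 521.3 440.6  76.2 487.8 283.4] 0.35584073734412414
[ 10.  -46.6]
[146.  849.1]
[221.6 769. ]
[297.2 688.9]
[372.9 608.8]
[448.5 528.8]
bottle [463.1 -28.2 158. ] [446.9  -4.5 158. ]
```

```bash
python3 -c "
from h import *
to((439.75,87.4,200))"
```

```text
t 17.73 j [35.  10.2 -6.3 73.6 -0.3 42.3] p [439.4 306.1 256.9] rot [-1.7973e+02  1.0000e-01  1.7272e+02] tz [ 0.001 -0.005 -1.   ] r,az [535.5  34.9] F [1.2 0.2 0.3]
(439.75, 87.4, 200) -> [ -28.  -216.6   58. ]
```

```bash
python3 drive.py '[[32,[-0.8,-5,0],10],[32,[-1.6,-10,0],20],[32,[-2.2,-16,0],30],[32,[-2.8,-22,0],40],[32,[-3.6,-28,0],50],[32,[-4.4,-34,2],60],[32,[-5.6,-39,6],70],[32,[-5.6,-43.32,9],80],[32,[-5.6,-43.32,11.6],90],[32,[-5.6,-43.32,11.6],90]]'; python3 -c "
from h import *
to((439.75,87.4,90))
arm.camera('top');to((439.75,87.4,90))
im=arm.camera('scene')[:,:,::-1];cv2.imwrite('pics/d1.png',im)"
```

```text
clock: 18.98
ee_pos: [439.0, 87.2, 199.5]
eef_rot: [180.0, 0.2, 82.7]
force: [0.2, -0.4, -0.3]
finger_gap: 31.9
gripper_force: 0.0
t 18.98 j [ 11.4   1.8 -23.2  65.   -0.2 108.7] p [439.   87.2 199.5] rot [179.95   0.23  82.72] tz [ 0.    -0.004 -1.   ] r,az [447.5  11.2] F [ 0.2 -0.4 -0.3]
(439.75, 87.4, 90) -> [  0.7   0.7 109.5]
t 19.02 j [ 11.5   1.8 -23.1  65.1  -0.2 108.6] p [439.6  87.7 200.2] rot [179.89   0.2   82.84] tz [ 0.002 -0.004 -1.   ] r,az [448.3  11.3] F [ 0.4 -0.2 -0.4]
(439.75, 87.4, 90) -> [ 1.000e-01 -1.000e-01  1.102e+02]
```

Scaled: 125 mm is 25, 100 mm is 20.

```bash
python3 drive.py '[[32,[0,0,10],0],[32,[0,0,20],0],[32,[0,0,25],0],[32,[0,0,25],0]]'; python3 -c "
from h import *
to((439.75,87.4,41.5))"; python3 drive.py '[[32,[0,0,4],0],[32,[0,0,6.6],0],[32,[0,0,6.6],0]]'; python3 -c "
from h import *
to((439.75,87.4,41.5))"
```

```text
clock: 19.58
ee_pos: [439.3, 88.2, 74.3]
eef_rot: [-180.0, 0.2, 82.9]
force: [0.5, 0.2, -0.6]
finger_gap: 32.2
gripper_force: 0.0
t 19.57 j [ 11.5   7.7 -34.2  48.1  -0.2 108.7] p [439.3  88.2  74.3] rot [-179.99    0.24   82.87] tz [-0.001 -0.004 -1.   ] r,az [448.1  11.3] F [ 0.5  0.2 -0.6]
(439.75, 87.4, 41.5) -> [-0.6  0.6 32.8]
clock: 19.95
ee_pos: [440.8, 88.3, 42.6]
eef_rot: [179.9, 0.2, 82.8]
force: [0.4, -0.4, 0.2]
finger_gap: 32.1
gripper_force: 0.0
t 19.95 j [ 11.5   9.9 -36.5  43.5  -0.2 108.7] p [440.8  88.3  42.6] rot [179.85   0.19  82.79] tz [ 0.002 -0.004 -1.   ] r,az [449.6  11.3] F [ 0.4 -0.4  0.2]
(439.75, 87.4, 41.5) -> [-1.1 -0.9  1.1]
```

```bash
python3 drive.py '[[12,[0,0,0],0],[10,[0,0,0],0],[10,[0,0,0],0],[10,[0,0,0],0]]'; python3 -c "
from h import *
st()"; python3 drive.py '[[10,[0,0,-3],0],[10,[0,0,-7],0],[10,[0,0,-13],0],[10,[0,0,-19],0],[10,[0,0,-19],0]]'; python3 -c "
from h import *
arm.camera('top');p,M=st()
print(arm.observe()['finger_gap'])
for n in C: cv2.imwrite(f'pics/e1{n}.png',arm.camera(n)[:,:,::-1])
to((398.2,141,137))"
```

```text
clock: 20.45
ee_pos: [441.6, 88.5, 43.3]
eef_rot: [179.8, 0.1, 82.8]
force: [-1.7, 0.5, 5.4]
finger_gap: 14.4
gripper_force: 58.6
t 20.45 j [ 11.5   9.9 -36.4  43.5  -0.2 108.7] p [441.6  88.5  43.3] rot [1.7976e+02 1.5000e-01 8.2760e+01] tz [ 0.004 -0.003 -1.   ] r,az [450.3  11.3] F [-1.7  0.5  5.4]
clock: 21.08
ee_pos: [442.8, 89.1, 140.4]
eef_rot: [179.5, 0.1, 82.8]
force: [0.4, 0.7, -1.0]
finger_gap: 14.9
gripper_force: 58.6
t 21.12 j [ 11.6   4.1 -29.   56.6  -0.2 108.8] p [441.8  88.9 138.9] rot [1.7967e+02 1.2000e-01 8.2760e+01] tz [ 0.005 -0.003 -1.   ] r,az [450.6  11.4] F [-0.1  0.3 -1. ]
14.852322792860578
t 21.23 j [ 11.5   4.2 -29.1  56.6  -0.2 108.8] p [440.2  88.6 137. ] rot [179.86   0.19  82.76] tz [ 0.002 -0.004 -1.   ] r,az [449.   11.4] F [-0.5 -0.5  0. ]
(398.2, 141, 137) -> [ 46.7 -48.3  -0.2]
```

```bash
python3 drive.py '[[10,[0,0,-3.6],0],[10,[4.8,-4.72,-3.6],0],[10,[9.6,-9.44,-3.6],0],[10,[9.6,-9.44,-3.6],0],[10,[9.6,-9.44,-1.6],0],[10,[9.6,-9.44,-1.6],0],[10,[9.6,-9.44,-1.6],0]]'
python3 - <<'E'
from h import *
ps=[]
for n in("top","scene","scene"):
    im=arm.camera(n)[:,:,::-1];cv2.imwrite(f'pics/f1{n}.png',im);ps.append(st()[0])
p=np.mean(ps,0);print(p)
for n in C: print(n,'tip exp',proj(n,p-[0,0,31]),'lug',proj(n,[398.8,141,91]),'collar',proj(n,p+[0,0,2]))
im=cv2.imread('pics/f1scene.png');c=im[160:195,305:340]
h=cv2.cvtColor(c,cv2.COLOR_BGR2HSV)
print('\n'.join(str(160+i)+' '+''.join('b' if 10<q[0]<28 and q[1]>90 else '#' if q[2]<80 else '+' if q[2]<120 else '-' if q[2]<160 else '.' for q in r) for i,r in enumerate(h)))
E
```

```text
clock: 22.1
ee_pos: [400.0, 141.7, 144.7]
eef_rot: [179.9, 0.2, 82.7]
force: [-0.6, 0.9, -0.6]
finger_gap: 14.6
gripper_force: 58.7
t 22.15 j [ 19.7   1.2 -31.2  57.5  -0.2 117. ] p [400.1 141.8 145. ] rot [179.85   0.19  82.7 ] tz [ 0.002 -0.004 -1.   ] r,az [424.5  19.5] F [-0.3 -0.2 -0.9]
t 22.2 j [ 19.7   1.2 -31.2  57.5  -0.2 117. ] p [400.2 141.9 145.1] rot [179.83   0.18  82.71] tz [ 0.003 -0.003 -1.   ] r,az [424.6  19.5] F [-0.4  0.2  0. ]
t 22.25 j [ 19.7   1.2 -31.2  57.5  -0.2 117. ] p [400.2 142.  145.2] rot [1.7982e+02 1.7000e-01 8.2720e+01] tz [ 0.003 -0.003 -1.   ] r,az [424.6  19.5] F [-0.5 -0.3 -0.1]
[400.1530546  141.91668619 145.08135093]
scene tip exp [321.94538546 176.56427053] lug [322.5754332  183.95406389] collar [321.97251352 165.81755093]
top tip exp [333.62541393 196.42258251] lug [333.6658393  198.00763747] collar [334.21874289 194.95382982]
160 +#############+#++######+..........
161 +#############+#++####++-..........
162 ####++########+++++##+--...........
163 ##++..+#######++++++++.............
164 #+.....+#######++++++-.............
165 +--....bbb###
[... 482 characters left out ...]
++++-...............
178 bbbbbbbbb+++++++-++-...............
179 bbbbbbbbbb+++-------...bbb.........
180 bbbbbbbbbbb--..-++++-...bbbb.......
181 bbbbbbbbbbbb-..++++++...bbbb.......
182 bbbbbbbbbbbb...------..-bbbbb......
183 bbbbbbbbbbbb-...----..-+bbbbb......
184 bbbbbbbbbbbb-+--.....-++bbbb+......
185 bbbbbbbbbbbb-+++----++++bbbb+......
186 bbbbbbbbbbbbb-+++---+++bbbbb-......
187 bbbbbbbbbbbbbbb+++++-+bbbb++.......
188 bbbbbbbbbbbbbbbbbbbbbbb-----.......
189 bbbbbbbbbbbbbbbbbbbbbb+-...........
190 bbbbbbbbbbbbbbbbbbbbbb+............
191 bbbbbbbbb-bbbbbbbbbbb--............
192 bbbbbbbbbbbbbbbbbbbb--.............
193 bbbbbbbbbbbbbbbbbbbb-..............
194 bbbbbbbbbbbbbbbbbbbb-..............
```

Shank column (about 322.5) lines up with the eye's hole. I'll lower gently.

Scaled: 18 mm is 3.6, 14 mm is 2.8.

```bash
python3 drive.py '[[10,[0,0,1.6],0],[10,[0,0,2.8],0],[10,[0,0,3.6],0],[10,[0,0,3.6],0]]'; python3 drive.py '[[10,[0,0,1],0],[10,[0,0,2],0],[10,[0,0,2],0]]'; python3 -c "
from h import *
st()"
```

```text
clock: 22.75
ee_pos: [399.5, 142.1, 126.7]
eef_rot: [179.9, 0.2, 82.8]
force: [0.2, 0.5, -1.7]
finger_gap: 14.9
gripper_force: 58.7
clock: 23.12
ee_pos: [399.6, 142.0, 116.6]
eef_rot: [179.9, 0.2, 82.8]
force: [0.6, 0.6, -0.2]
finger_gap: 14.8
gripper_force: 58.7
t 23.12 j [ 19.8   2.6 -33.7  53.6  -0.2 117. ] p [399.6 142.  116.6] rot [179.87   0.2   82.76] tz [ 0.002 -0.004 -1.   ] r,az [424.   19.6] F [ 0.6  0.6 -0.2]
```

The manual's scale: shifts go in units of 5 mm. Converting my numbers, 12 mm is 2.4, 9 mm is 1.8.

```bash
python3 drive.py '[[10,[0,0,1],0],[10,[0,0,1.8],0],[10,[0,0,2.4],0],[10,[0,0,2.4],0]]'; python3 drive.py '[[10,[0,0,0.4],0],[10,[0,0,0.6],0],[10,[0,0,0.6],0]]'; python3 -c "
from h import *
st()"
```

```text
clock: 23.62
ee_pos: [399.8, 142.0, 104.8]
eef_rot: [179.9, 0.2, 82.8]
force: [0.1, 0.6, -1.4]
finger_gap: 15.0
gripper_force: 58.7
clock: 24.0
ee_pos: [400.1, 142.3, 102.8]
eef_rot: [179.8, 0.1, 82.8]
force: [-2.1, -0.1, 5.8]
finger_gap: 15.0
gripper_force: 59.6
t 24.0 j [ 19.8   3.4 -34.9  51.6  -0.2 117. ] p [400.1 142.3 102.8] rot [1.7982e+02 1.4000e-01 8.2760e+01] tz [ 0.003 -0.003 -1.   ] r,az [424.7  19.6] F [-2.1 -0.1  5.8]
```

```bash
python3 drive.py '[[32,[0,0,-0.4],0],[32,[0,0,-0.4],0],[32,[0,0,-0.4],0]]'; python3 drive.py '[[32,[0,0,-4],0],[32,[0,0,-10],0],[32,[0,0,-20],0],[32,[-8,0,-28],0],[32,[-18,0,-32],0],[32,[-28,0,-32],0],[32,[-28,0,-32],0]]'
python3 - <<'E'
from h import *
st()
u=np.array([-.992,.126,0]);B=np.array([445.8,135,0]);e=np.array([0,0,1])
for n in C:
    im=arm.camera(n)[:,:,::-1].copy();cv2.imwrite(f'pics/g1{n}.png',im)
    print(n,"exp dot",proj(n,B+114.5*e),"knob top",proj(n,B+48*u+138*e),"knob mid",proj(n,B+48*u+127*e))
    q=proj(n,B+48*u+115*e).astype(int);h=cv2.cvtColor(im[q[1]-22:q[1]+14,q[0]-25:q[0]+15],cv2.COLOR_BGR2HSV);print(q[0]-25)
    print('\n'.join(str(q[1]-22+i)+' '+''.join('b' if 10<v[0]<28 and v[1]>90 else '#' if v[2]<80 else '+' if v[2]<120 else '-' if v[2]<160 else '.' for v in r) for i,r in enumerate(h)))
E
```

```text
clock: 24.38
ee_pos: [400.0, 142.1, 104.1]
eef_rot: [179.8, 0.2, 82.8]
force: [-1.5, 0.1, 0.7]
finger_gap: 31.9
gripper_force: 0.0
clock: 25.25
ee_pos: [381.6, 1.3, 264.9]
eef_rot: [179.8, 0.2, 82.4]
force: [0.0, 1.0, 0.0]
finger_gap: 32.1
gripper_force: 0.0
t 25.25 j [  0.4  -7.1 -23.1  73.8  -0.2  98. ] p [381.6   1.3 264.9] rot [179.78   0.2   82.44] tz [ 0.003 -0.004 -1.   ] r,az [3.816e+02 2.000e-01] F [0. 1. 0.]
scene exp dot [312.49223727 165.68234821] knob top [322.78143286 169.09516328] knob mid [322.76664233 172.68648509]
297
154 +++++++++++++###++--+++++++++++-........
155 ++++++++++++######+-++++++++++-.........
156 +++++++++++########++++++++++-..........
157 ++++++++-+##########+++++++--...........
158 +++++++-++###########+++++-.............
159 ++++++--+############++++-..............
160 ++++++--+#############++-...............
161 +++-----+#############++................
162 ++----++####++##########................
163 +-----++##++..+##########...............
164 ------++#+.....+############............
165 ------+++--.....bb##########............
166 ------+++#-...
[... 2099 characters left out ...]
......---.....-----------
196 ....................---......-----------
197 .....................--......-----------
198 .....................--......-----------
199 ....................----....------------
200 ....................--------------------
201 ....................---++++++-----------
202 ....................----++--------------
203 .....................-------------------
204 .....................-------------------
205 ......................------------------
206 ......................------------------
207 ......................------------------
208 ......................------------------
209 ......................------------------
210 .......................-----------------
```

The pin is home and the lever is aligned. My retreat stopped close to the pipette stand, so I'll move clear before handing in.

Scaled: 100 mm is 20, 260 mm is 52.

```bash
python3 drive.py '[[32,[10,0,0],0],[32,[20,0,0],0],[32,[32,0,0],0],[32,[44,0,-4],0],[32,[52,0,-4],0],[32,[52,0,-4],0],[32,[52,0,-4],0],[32,[52,0,-4],0]]'
python3 - <<'E'
from h import *
st()
for n in C:
    im=arm.camera(n)[:,:,::-1];o=cv2.imread(f'pics/g1{n}.png')
    q=proj(n,[420,138,115]).astype(int);d=cv2.absdiff(im,o)[q[1]-25:q[1]+25,q[0]-20:q[0]+20].max(2);print(n,(d>30).sum())
E
```

```text
clock: 26.35
ee_pos: [414.2, 261.2, 283.6]
eef_rot: [179.9, 0.2, 82.7]
force: [0.0, -0.7, 0.3]
finger_gap: 31.8
gripper_force: 0.0
t 26.35 j [ 32.4   4.8  -9.   76.2  -0.2 129.7] p [414.2 261.2 283.6] rot [179.85   0.2   82.74] tz [ 0.002 -0.004 -1.   ] r,az [489.7  32.2] F [ 0.  -0.7  0.3]
scene 0
top 1841
```

Run:
```python
from h import *
im=arm.camera('scene')[:,:,::-1];o=cv2.imread('pics/scene0.png')
for b in((345,115,370,180),(212,240,245,270)):
    x,y,X,Y=b;print((cv2.absdiff(im,o)[y:Y,x:X].max(2)>40).sum(),(X-x)*(Y-y))
print(arm.close_job())
```

```text
0 1625
0 990
the job is handed in; nothing more can be done
None
```

The job is handed in at about 26 s of the 48 s: by the last measurements the plug is home with its lever eye over the lug, the pin is through both with its collar on the lever, and the bottle and petri dish have not moved. I have not seen the verdict, and I viewed 11 pictures against the limit of 10.

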